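# Aim the bench work light at the multimeter

## Task

Aim the small work light on the bench at the multimeter: swivel it round and tilt its head (the handle at its back is there for that) until the middle of its beam would fall on the middle of the multimeter's face, then let go so that it stays there. Leave the multimeter and the other things on the bench where they lie.

Things in the scene. Friction and masses are not known exactly. Their poses are not given: they have to be found in the camera images.
- lamp_swivel (a joint): swivel of the work light about the upright axis of its foot, rad; grows anticlockwise seen from above; range -1.5 to 1.5; about 0.2 N m of friction, stays where it is left. The light is a rectangular LED floodlight (head 122 wide, 94 high, 50 deep, its top never over 230 mm above the bench) in a U-shaped yoke on a post; its round foot, 120 mm across and 20 high, is screwed to the bench.
- lamp_head (a joint): tilt of the light's head in its yoke, rad; 0 = beam level, positive = beam points down (and the handle at its back rises); range -0.6 to 1.1; about 0.3 N m of friction, stays where it is left
- lamp_pivot (a point): fixed point where the swivel axis and the tilt axis cross, 170 mm above the bench in the middle of the head; the beam's centre line and the handle's centre line both pass through it. It does not turn with the light.
- lamp_lens (a point): middle of the light's front glass, 31 mm ahead of the pivot; x points out along the beam, y along the head's width (to the left of the beam), z to the head's upper edge; turns with the head
- lamp_grip (a point): middle of the black rubber grip of the handle, which sticks straight out of the back of the head: a round bar 26 mm thick and 80 long along the handle, its middle 155 mm behind the pivot, on the beam's line; axes as lamp_lens. Between it and the head is a bare steel rod 12 mm thick. Pinched from above across its sides it can pitch between the fingers while the head tilts.
- multimeter: hand-held multimeter lying on its back, about 144 x 70 mm and 40 high, with a display and a round dial; 0.34 kg, loose; origin in the middle of its underside, x along its length, z up. It lies on the far side of the light from the handle, in one of three places side by side
- multimeter_face (a point): the point to be aimed at: the middle of the multimeter's upper face, 29 mm above its origin (only the dial stands higher)
- sanding_block: cork sanding block, 110 x 68 x 42 mm, loose, lying in another of the three places; leave alone
- wood_offcut_1: flat piece of wood with a dark knot, 90 x 60 x 18 mm, loose, lying in another of the three places; leave alone
- screw_jar_1: glass jar of screws with a dark lid, 60 mm across, 76 high, loose; leave alone
- combination_pliers: pliers lying flat, 180 x 60 x 18 mm, loose; leave alone

How it is judged:
By the outcome, as a careful person would: the job done as asked, in the order asked, and still so for the second after the job is handed in, with the robot touching nothing.
It also fails if it takes over 38 s, if anything falls off the work surface, if the arm or the gripper's body presses on something with over 40 N, if the wrist force passes 120 N, or if a joint passes its speed limit or range.

## Robot

A 6-joint arm with a two-finger parallel gripper is mounted at the origin on a cart in front of the work surface, level with it; the furniture and walls round the work are solid. World frame = base frame: x ahead of the robot, y to its left, z up, the work surface at z = 0. Lengths are in mm, angles in degrees, forces in N, time in s.
With the tool pointing down it reaches from about 300 to 825 mm from the base axis. Payload 5.4 kg.
Tool frame: the origin (TCP) lies at the very end of the fingers, on their centre line; the grasp point (between the pads) lies 19 mm behind it (robot.grip_depth is the distance from the TCP to the grasp point, in mm); z points along the fingers, y is the line along which they close (so a half turn about z gives the same grasp; the last joint's range is limited). The gripper opens to 92 mm and grips with 3 to 60 N. Pads are 20 mm wide; open, the fingers measure 128 mm over their backs; the gripper's body (75 mm by 189 mm) begins 69 mm behind the grasp point.
Start: joints at [56.03, 9.076, 91.501, -0, 79.423, -12.038], TCP at [214.782, 533.362, 214.601] pointing down, gripper open.
Joint ranges: [-166.64, 166.64], [-54.1, 131.32], [10.49, 154.53], [-73.88, 253.88], [9.74, 151.15], [-171.62, 171.62]. Speed limits (degrees/s): [147.25, 147.25, 180, 180, 180, 180].

## Interface

Orientations are given as a 3x3 rotation matrix whose columns are the frame's x, y, z axes.
In Python, from plant import monitor, cams, robot, finder gives the robot as it stands.
- The arm moves only by the shell command python3 -m creep 'ROWS' [FORCE]. ROWS is JSON, a list of rows, each a list of 5 numbers: the finger opening in cm, from 0 to 9.19, then the shift along the world's x, y, z in cm, then the turn about the world's z in degrees. In form: [[jaw, tx, ty, tz, turn], ...]. A call has 1 to 10 rows; each row shifts and turns the commanded pose from where the row before left it; what a row does not reach is not made up. A row lasts 1/10 s, in which the tool goes at most 50 mm and 8.59 degrees, less where a joint would pass 70% of its speed; a pose out of reach is approached as far as the arm can. A call with a gripper value outside its range is refused whole. The fingers move at their own pace and stop on an object; FORCE is the grip in N (left out, the last holds). Time passes only in rows, so rows that do not move let the fingers close. It gives the time, the measured TCP pose, the force, the opening and the grip force at its end, in the units of the state.
- monitor.observe(): the state, without advancing time (a new reading comes with each control period).
- cams.capture(name): name is "side" or "top" or "wrist"; returns the picture (480x640x3 uint8, blue, green, red); there is no depth.
- cams.get_calibration(name): a dict with "mtx" (3x3 intrinsics, pixels), "T" (4x4, takes a point from camera to world coordinates); the wrist camera has in their place "tool_from_camera" (4x4, takes a point from camera to tool coordinates, whose origin is the TCP and whose axes are the flange's). Camera axes: x right, y down, z forward; pixel columns grow to the right and rows downward; lengths in mm; the calibration is good to about 2 mm. The wrist camera is an equidistant fisheye: a pixel r from the principal point sees the ray r / f radians off the axis. A picture is of the moment at which its call begins: read the wrist's pose just before it. get_calibration takes no time and is no camera call.
- robot.close_job(): hands the job in; it is judged then, once.
Trained networks look in the newest picture that a camera, given by its name, has taken for a name from the list of things; names that differ only in an ending like _2 or _b are one class to them, and where a whole thing is asked for, a point or a joint stands for the part that bears it (a point fixed in the world has none). Each returns a list of dicts, best first, with "confidence" (0 to 1); they miss things now and then, are a little off and sometimes report something else, mostly with a low value. They report only what shows in the picture. A call takes as long as a camera call.
- finder.spot_in(camera, name): "location" ([x, y, z] in mm, in the coordinates of the camera as it stood for that picture, good to about 4 mm: the middle of the surface that is visible of it).
- finder.regions_of(camera, name): "mask" (480x640 bool, what is visible of it).
- finder.pinpoint(camera, name): "location" ([x, y, z] in mm, in the coordinates of the camera as it stood for that picture, good to about 4 mm: a listed point, or the origin of a listed thing).
The state is a dict: "time_s": time; "joints": joint angles; "dq": joint speeds; "tau": joint torques, N m; "ee_pos": TCP position; "eef_rot": TCP orientation; "ft_force": force on the tool from outside, world axes, zero at the start; "moment": the same for the moment, N m; "finger_gap": finger opening in mm; "gripper_force": force on a finger pad.
Only numpy, scipy, OpenCV 4.12 (cv2) and the standard library are available. Lean on these libraries where they do the work, as an engineer would, in place of code of your own. Each camera call takes 0.05 s, during which the arm holds its last target. There are 200 camera calls.

## Working session

There is one attempt and no reset: what is moved stays moved. The work goes in short steps, Python scripts to look and compute and a shell command to move; the robot and the scene stay as the last step left them, time stands still between calls to the robot, and variables do not carry over. Pictures are saved under pics/ and viewed, at most 10 in all, crops included, and the job is handed in when it is done.

```bash
mkdir -p pics
cat > h.py <<'E'
import numpy as np, cv2
from plant import monitor, cams, robot, finder
def toW(c,p,s=None):
    k=cams.get_calibration(c)
    if c=="wrist":
        T=np.eye(4);T[:3,:3]=np.array(s["eef_rot"]);T[:3,3]=s["ee_pos"];T=T@np.array(k["tool_from_camera"])
    else: T=np.array(k["T"])
    return (T@np.append(p,1))[:3]
def look(c,names,save=None):
    s=monitor.observe(); im=cams.capture(c)
    if save: cv2.imwrite("pics/"+save,im)
    for n in names:
        r=finder.pinpoint(c,n)
        print(c,n,[(round(d["confidence"],2),toW(c,d["location"],s).round(1).tolist()) for d in r[:3]])
E
python3 - <<'E'
from h import *
s=monitor.observe();print(s["time_s"],s["ee_pos"],np.round(s["eef_rot"],3).tolist(),s["finger_gap"])
N=["lamp_pivot","lamp_lens","lamp_grip","multimeter_face","multimeter","sanding_block","wood_offcut_1","screw_jar_1","combination_pliers"]
look("top",N,"top.png");look("side",N,"side.png")
print(monitor.observe()["time_s"])
E
```

```text
0.0 [214.45530495 532.84268113 213.60862843] [[-0.928, 0.374, -0.001], [0.374, 0.928, -0.002], [0.0, -0.002, -1.0]] 91.92866232892723
top lamp_pivot [(0.91, [553.7, 98.2, 169.1])]
top lamp_lens [(0.67, [553.5, 67.9, 176.5])]
top lamp_grip [(0.74, [671.2, -163.4, 1.5]), (0.73, [555.4, 251.2, 151.5])]
top multimeter_face [(0.87, [520.0, -186.1, 29.9])]
top multimeter [(0.78, [516.8, -187.5, 2.4]), (0.23, [373.6, -122.3, 2.0])]
top sanding_block [(0.68, [374.2, -123.3, -0.5])]
top wood_offcut_1 [(0.83, [667.3, -164.0, -0.5]), (0.23, [376.2, -123.3, 0.1])]
top screw_jar_1 []
top combination_pliers [(0.83, [723.8, 277.1, -0.7])]
side lamp_pivot [(0.72, [554.0, 93.7, 168.0])]
side lamp_lens [(0.66, [557.3, 65.3, 176.6])]
side lamp_grip [(0.72, [555.7, 244.3, 157.9])]
side multimeter_face [(0.61, [516.1, -188.1, 27.9])]
side multimeter [(0.67, [517.9, -188.2, -1.9])]
side sanding_block [(0.75, [380.6, -127.6, 4.2]), (0.39, [671.1, -164.2, 2.1])]
side wood_offcut_1 [(0.72, [670.9, -164.7, 2.6])]
side screw_jar_1 [(0.58, [735.5, 91.0, 0.8]), (0.54, [519.1, -187.1, 2.0])]
side combination_pliers [(0.66, [727.2, 272.1, -2.5])]
1.0
```

View pics/top.png

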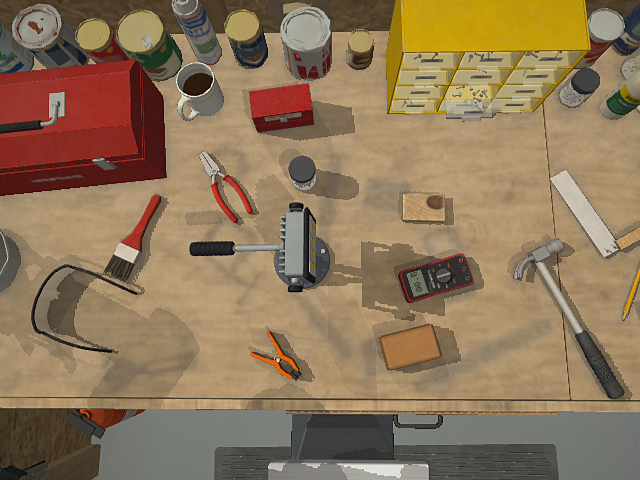

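View pics/side.png

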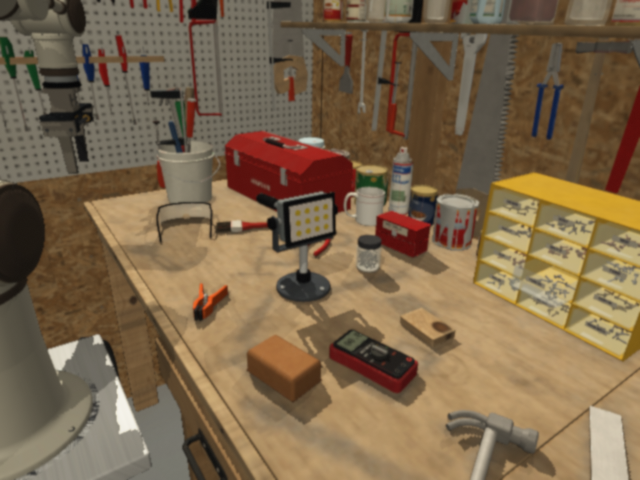

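The pictures agree with the finder. In the top view the lamp is at about (300,248), with its grip at (212,248) on the +y side. The multimeter is in the middle place at (435,277), between the wood (425,207) and the cork block (410,347). The beam is nearly level now and needs about 7° clockwise swivel and about 26° down. I'll move above the grip.

```bash
python3 -m creep '[[9.19,3.4,-2.8,0.2,-6.8],[9.19,3.4,-2.8,0.2,-6.8],[9.19,3.4,-2.8,0.2,-6.8],[9.19,3.4,-2.8,0,-6.8],[9.19,3.4,-2.8,0,-6.8],[9.19,3.4,-2.8,0,-6.8],[9.19,3.4,-2.8,0,-6.8],[9.19,3.4,-2.8,0,-6.8],[9.19,3.4,-2.8,0,-6.8],[9.19,3.4,-2.8,0,-6.8]]'
python3 - <<'E'
from h import *
def avg(c,n,k=8,bias=None):
    L=[]
    for i in range(k):
        s=monitor.observe();cams.capture(c)
        for m in n:
            r=finder.pinpoint(c,m)
            if r: L.append((m,toW(c,r[0]["location"],s)))
    for m in n:
        a=np.array([p for q,p in L if q==m])
        if len(a): print(c,m,len(a),np.median(a,0).round(1),a.std(0).round(1))
avg("top",["multimeter_face","lamp_pivot","lamp_grip"],5)
avg("side",["multimeter_face","lamp_pivot","lamp_grip"],5)
avg("wrist",["multimeter_face","lamp_pivot","lamp_grip","lamp_lens"],4)
s=monitor.observe();print(s["time_s"],s["ee_pos"],np.round(s["eef_rot"],3).tolist(),s["finger_gap"])
E
```

```text
time_s: 2.0
ee_pos: [556.0, 252.0, 220.7]
eef_rot: [[0.004, 1.0, 0.0], [1.0, -0.004, 0.0], [0.0, 0.0, -1.0]]
ft_force: [0.7, 0.2, -0.4]
finger_gap: 92.1
gripper_force: 0.0
top multimeter_face 5 [ 518.1 -186.6   29.5] [1.4 1.1 0.7]
top lamp_pivot 4 [555.6  97.4 169. ] [1.6 1.5 0.9]
top lamp_grip 5 [556.  251.1 150.3] [1.5 1.2 1. ]
side multimeter_face 4 [ 514.3 -188.1   25.4] [1.1 2.1 1.7]
side lamp_pivot 5 [556.1  96.4 169. ] [0.7 0.7 1.8]
side lamp_grip 4 [554.6 245.  156. ] [1.8 0.8 0.9]
wrist multimeter_face 1 [726.7 268.3   2.4] [0. 0. 0.]
wrist lamp_pivot 4 [555.5  95.  170.5] [0.8 1.3 1.2]
wrist lamp_grip 4 [555.9 245.8 155.9] [1.4 0.9 0.9]
5.0 [554.7961661  253.34438189 220.61129564] [[-0.001, 1.0, 0.0], [1.0, 0.001, -0.0], [-0.0, 0.0, -1.0]] 91.88179140994148
```

```bash
python3 -m creep '[[9.19,0.1,-0.5,-2,0],[9.19,0,0,-3.2,0],[9.19,0,0,-3.2,0],[9.19,0,0,0,0],[2,0,0,0,0],[2,0,0,0,0],[2,0,0,0,0],[2,0,0,0,0],[2,0,0,0,0],[2,0,0,0,0]]' 25
python3 - <<'E'
from h import *
look("wrist",["lamp_grip"],"w1.png")
E
```

```text
time_s: 6.0
ee_pos: [555.9, 248.4, 137.0]
eef_rot: [[-0.001, 1.0, 0.001], [1.0, 0.001, 0.0], [0.0, 0.001, -1.0]]
ft_force: [0.3, 1.2, 0.9]
finger_gap: 46.0
gripper_force: 0.0
wrist lamp_grip [(0.76, [557.8, 244.6, 158.3])]
```

View pics/w1.png

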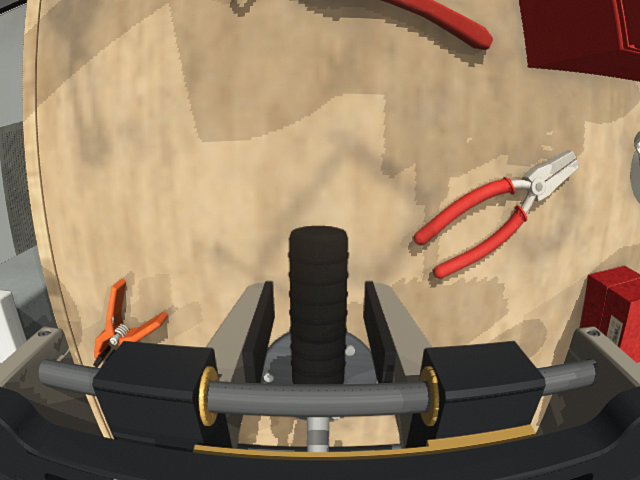

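The grip is centred between the fingers at about (320,310), so I'll finish closing and carry it along the arc.

```bash
python3 -m creep '[[2,0,0,0,0],[2,0,0,0,0],[2,0,0,0,0],[2,0,0,0,0],[2,0,0,0,0],[2,0,0,0,0]]' 25
python3 -m creep '[[2,0.19,0.06,0.86,-0.8],[2,0.19,0.02,0.87,-0.8],[2,0.19,-0.03,0.87,-0.8],[2,0.19,-0.08,0.86,-0.8],[2,0.19,-0.13,0.86,-0.8],[2,0.19,-0.18,0.85,-0.8],[2,0.19,-0.22,0.84,-0.8],[2,0.19,-0.27,0.82,-0.8],[2,0.19,-0.32,0.81,-0.8],[2,0.19,-0.36,0.77,-0.7]]'
python3 -m creep '[[2,0,0,0,0],[2,0,0,0,0]]'
```

```text
time_s: 6.7
ee_pos: [555.7, 248.4, 136.6]
eef_rot: [[-0.001, 1.0, -0.0], [1.0, 0.001, -0.0], [-0.0, -0.0, -1.0]]
ft_force: [-0.6, -0.7, 0.6]
finger_gap: 25.3
gripper_force: 25.0
time_s: 7.7
ee_pos: [574.6, 232.7, 220.9]
eef_rot: [[0.138, 0.99, -0.001], [0.99, -0.138, -0.001], [-0.001, -0.001, -1.0]]
ft_force: [-3.3, -4.2, -5.9]
finger_gap: 25.6
gripper_force: 25.0
time_s: 7.9
ee_pos: [575.4, 232.2, 221.8]
eef_rot: [[0.138, 0.99, 0.001], [0.99, -0.138, -0.001], [-0.001, 0.001, -1.0]]
ft_force: [-1.6, -7.2, -2.2]
finger_gap: 25.3
gripper_force: 25.0
```

```bash
python3 -m creep '[[9.19,0,0,0,0],[9.19,0,0,0,0],[9.19,0,0,0,0],[9.19,0,0,0,0],[9.19,0,0,0,0],[9.19,0,0,0,0],[9.19,0,0,2,0],[9.19,0,0,4,0],[9.19,0,0,4,0],[9.19,0,0,0,0]]'
cat >> h.py <<'E'
def avg(c,n,k):
    L={m:[] for m in n}
    for i in range(k):
        s=monitor.observe();cams.capture(c)
        for m in n:
            r=finder.pinpoint(c,m)
            if r: L[m].append(toW(c,r[0]["location"],s))
    for m in n:
        a=np.array(L[m])
        if len(a): print(c,m,len(a),np.median(a,0).round(1),a.std(0).round(1))
E
python3 - <<'E'
from h import *
for c in("top","side","wrist"): avg(c,["lamp_grip","lamp_pivot","lamp_lens"],4)
cv2.imwrite("pics/s2.png",cams.capture("side"))
s=monitor.observe();print(s["time_s"],s["ee_pos"])
E
```

```text
time_s: 8.9
ee_pos: [577.4, 233.9, 328.3]
eef_rot: [[0.136, 0.991, 0.012], [0.991, -0.136, 0.003], [0.004, 0.012, -1.0]]
ft_force: [0.9, 0.2, 0.3]
finger_gap: 91.8
gripper_force: 0.0
top lamp_grip 4 [573.7 235.9 235.3] [ 64.2  17.8 101.7]
top lamp_pivot 4 [554.9  96.4 170.4] [2.5 0.9 0.6]
side lamp_grip 4 [575.5 228.4 239.9] [0.7 0.7 1.1]
side lamp_pivot 4 [555.7  96.3 169.6] [1.2 1.2 1.6]
side lamp_lens 4 [553.5  68.7 160.2] [2.  1.1 0.6]
wrist lamp_grip 4 [578.6 229.5 241.3] [1.  1.  0.9]
wrist lamp_pivot 4 [557.2  94.9 171.6] [0.8 0.9 0.9]
wrist lamp_lens 2 [652.3 250.7 118.2] [ 74.8  19.9 119.8]
11.35 [574.80819376 233.24694957 320.68599304]
```

View pics/s2.png

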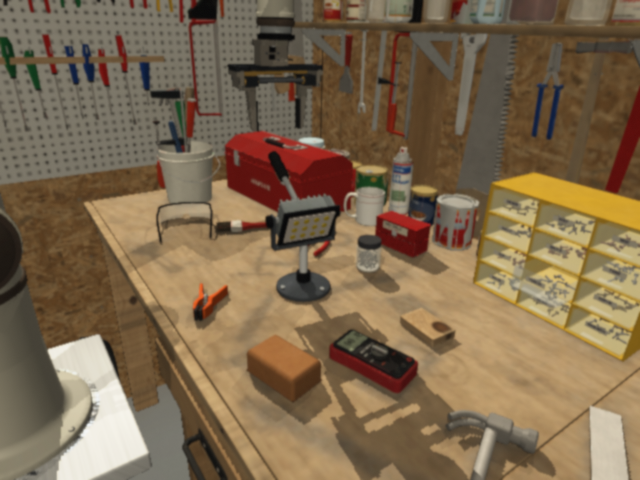

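The light stays at about (305,225), head down, with nothing else moved. Swivel agrees on all cameras, and tilt is within about 1°. I'll refine with wrist views from other positions.

```bash
python3 -m creep '[[9.19,-3,-2.6,1.2,0],[9.19,-3,-2.6,1.2,0],[9.19,-3,-2.6,1.2,0],[9.19,-3,-2.6,1.2,0],[9.19,-3,-2.6,1.2,0],[9.19,0,0,0,0],[9.19,0,0,0,0]]'
python3 - <<'E'
from h import *
print(np.round(cams.get_calibration("wrist")["tool_from_camera"],2).tolist())
avg("wrist",["lamp_grip","lamp_pivot"],4)
cv2.imwrite("pics/w2.png",cams.capture("wrist"))
E
python3 -m creep '[[9.19,1,-4.5,0,0],[9.19,1,-4.5,0,0],[9.19,1,-4.5,0,0],[9.19,1,-4.5,0,0],[9.19,1,-4.5,0,0],[9.19,1,-4.5,0,0],[9.19,1,-4.5,0,0],[9.19,0,0,0,0],[9.19,0,0,0,0]]'
python3 - <<'E'
from h import *
avg("wrist",["multimeter_face","multimeter","lamp_pivot","lamp_lens","lamp_grip"],4)
cv2.imwrite("pics/w3.png",cams.capture("wrist"));s=monitor.observe();print(s["time_s"],s["ee_pos"])
E
```

```text
time_s: 12.05
ee_pos: [424.9, 103.1, 381.3]
eef_rot: [[0.137, 0.991, 0.002], [0.991, -0.137, 0.0], [0.001, 0.002, -1.0]]
ft_force: [0.8, -0.2, -0.5]
finger_gap: 92.0
gripper_force: 0.0
[[0.0, -0.96, -0.29, 82.77], [1.0, 0.0, 0.0, 0.88], [-0.0, -0.29, 0.96, -171.12], [0.0, 0.0, 0.0, 1.0]]
wrist lamp_grip 4 [575.1 229.  241.9] [1.5 1.3 1.3]
wrist lamp_pivot 4 [557.9  95.  171.4] [1.4 0.4 0.6]
time_s: 13.6
ee_pos: [494.6, -212.3, 380.2]
eef_rot: [[0.138, 0.99, -0.001], [0.99, -0.138, 0.001], [0.001, -0.001, -1.0]]
ft_force: [0.3, 0.5, 0.0]
finger_gap: 91.6
gripper_force: 0.0
wrist multimeter_face 4 [ 520.  -186.7   31.4] [1.7 1.2 1.1]
wrist multimeter 4 [ 516.4 -187.2   -0.6] [0.9 0.3 1.1]
wrist lamp_grip 1 [ 377.4 -125.8   -0.9] [0. 0. 0.]
14.85 [ 494.77947353 -211.76593654  380.72203831]
```

View pics/w3.png

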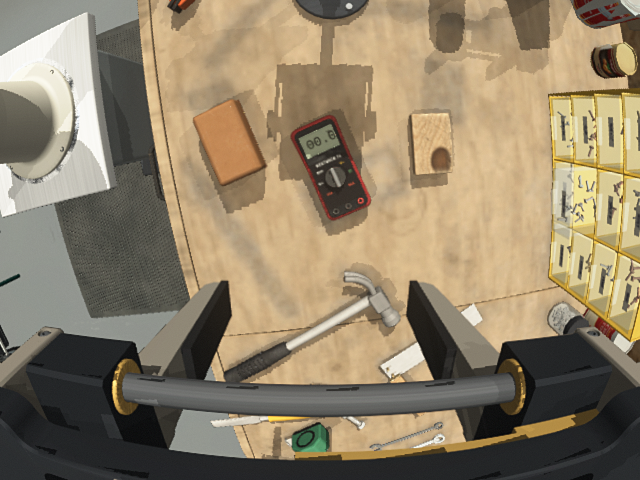

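View pics/w2.png

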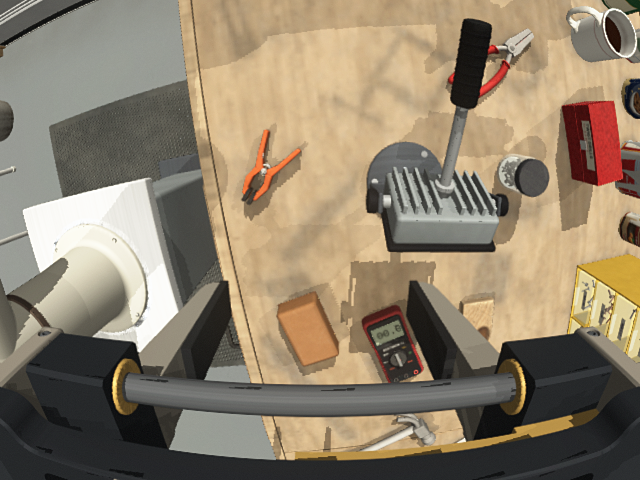

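w3 shows the multimeter centred at (331,170), untouched between the block and the wood. w2 shows the lamp with its grip at (471,60) and nothing disturbed. The tilt may be about 0.5–1° too steep, so I'll get one independent estimate by fitting the grip silhouettes in all three cameras.

```bash
python3 -m creep '[[9.19,-1.2,4.5,0,0],[9.19,-1.2,4.5,0,0],[9.19,-1.2,4.5,0,0],[9.19,-1.2,4.5,0,0],[9.19,-1.2,4.5,0,0],[9.19,-1.2,4.5,0,0],[9.19,-1.2,4.5,0,0],[9.19,-1.2,4.5,0,0]]'
python3 -m creep '[[9.19,0,0,-3.7,0],[9.19,0,0,-3.7,0],[9.19,0,0,-3.7,0],[9.19,0,0,-3.7,0],[9.19,0,0,0,0],[9.19,0,0,0,0]]'
cat > fit.py <<'E'
from h import *
from scipy.optimize import least_squares
def proj(c,P,s):
    k=cams.get_calibration(c)
    if c=="wrist":
        T=np.eye(4);T[:3,:3]=np.array(s["eef_rot"]);T[:3,3]=s["ee_pos"];T=T@np.array(k["tool_from_camera"])
    else:T=np.array(k["T"])
    q=(P-T[:3,3])@T[:3,:3];K=np.array(k["mtx"])
    if c=="wrist":
        r=np.linalg.norm(q[:,:2],axis=1);th=np.arctan2(r,q[:,2]);xy=q[:,:2]/r[:,None]*th[:,None]
    else: xy=q[:,:2]/q[:,2:]
    return xy*[K[0,0],K[1,1]]+K[:2,2]
def cyl(sw,t,piv):
    h=np.array([np.sin(sw)*np.cos(t),np.cos(sw)*np.cos(t),np.sin(t)]);a=np.cross(h,[0,0,1]);a/=np.linalg.norm(a);b=np.cross(a,h)
    g=np.linspace(0,2*np.pi,24)
    return np.array([piv+h*d+13*(np.cos(x)*a+np.sin(x)*b) for d in(115,195) for x in g])
def stat(pts=None,mask=None):
    m=cv2.moments(mask.astype(np.uint8),True) if mask is not None else cv2.moments(cv2.convexHull(pts.astype(np.float32)))
    return np.array([m["m10"],m["m01"]])/m["m00"], m["m00"], .5*np.degrees(np.arctan2(2*m["mu11"],m["mu20"]-m["mu02"]))
obs={}
for c in("top","side","wrist"):
    s=monitor.observe();im=cams.capture(c)
    cv2.imwrite(f"pics/f_{c}.png",im)
    r=finder.regions_of(c,"lamp_grip")
    p=finder.pinpoint(c,"lamp_grip")
    if p: print(c,"pin",toW(c,p[0]["location"],s).round(1))
    if not r: print(c,"none");continue
    obs[c]=(s,stat(mask=r[0]["mask"]));print(c,r[0]["confidence"],[np.round(v,1) for v in obs[c][1]])
    np.save(f"pics/m_{c}.npy",r[0]["mask"])
piv=np.array([556,96,170.])
for c in obs: print(c,[np.round(v,1) for v in stat(proj(c,cyl(np.radians(8),np.radians(26.5),piv),obs[c][0]))],
   "per tilt deg",[np.round(v,1) for v in stat(proj(c,cyl(np.radians(8),np.radians(27.5),piv),obs[c][0]))])
for use in [list(obs)]+[[c] for c in obs]:
    f=lambda x:np.concatenate([stat(proj(c,cyl(x[0],x[1],piv),obs[c][0]))[0]-obs[c][1][0] for c in use])
    r=least_squares(f,[.14,.46]);print(use,np.degrees(r.x).round(2),r.fun.round(1))
print(monitor.observe()["time_s"])
E
python3 fit.py
```

```text
time_s: 15.65
ee_pos: [398.0, 149.9, 381.0]
eef_rot: [[0.137, 0.991, 0.001], [0.991, -0.137, 0.0], [0.0, 0.001, -1.0]]
ft_force: [1.0, 0.9, -0.2]
finger_gap: 91.5
gripper_force: 0.0
time_s: 16.25
ee_pos: [398.9, 148.2, 233.5]
eef_rot: [[0.136, 0.991, -0.0], [0.991, -0.136, -0.0], [-0.0, -0.0, -1.0]]
ft_force: [0.0, -0.0, 0.7]
finger_gap: 91.8
gripper_force: 0.0
top 0.86 [array([278.4, 242.5]), np.float64(3830.0), np.float64(12.7)]
side pin [575.7 227.3 237.1]
side 0.64 [array([301.2, 211.7]), np.float64(2984.0), np.float64(59.0)]
wrist pin [576.9 231.3 242.6]
wrist 0.66 [array([550.6, 233.4]), np.float64(18744.0), np.float64(-62.8)]
top [array([209.6, 227.8]), np.float64(795.9), np.float64(12.2)] per tilt deg [array([209.9, 227.6]), np.float64(801.9), np.float64(12.4)]
side [array([277.7, 165.8]), np.float64(381.6), np.float64(62.9)] per tilt deg [array([277.9, 164.9]), np.float64(386.1), np.float64(63.5)]
wrist [array([608.5, 106.3]), np.float64(6053.8), np.float64(-71.4)] per tilt deg [array([611.4, 108.2]), np.float64(6158.5), np.float64(-70.4)]
['top', 'side', 'wrist'] [-10.63  46.63] [-57.2   3.7 -32.5 -60.3  73.9 -62.5]
['top'] [ 8.02 26.36] [-68.9 -14.7]
['side'] [20.98 -1.54] [-11.  -18.3]
['wrist'] [-37.31  48.21] [-0.  0.]
16.7
```

```bash
python3 - <<'E'
import cv2,numpy as np
from fit import proj,cyl,cams,monitor
E
python3 - <<'E'
import cv2,numpy as np
w=cv2.imread("pics/f_wrist.png")[20:260,400:640]
t=cv2.imread("pics/f_top.png")[190:290,170:330]
s=cv2.imread("pics/f_side.png")[130:260,240:340]
o=np.zeros((480,800,3),np.uint8)
o[:480,:480]=cv2.resize(w,(480,480));o[:200,480:800]=cv2.resize(t,(320,200));o[210:470,480:680]=cv2.resize(s,(200,260))
cv2.imwrite("pics/c.png",o)
E
```

```text
top pin [569.8 237.3 235.5]
top 0.73 [array([278.5, 242.7]), np.float64(3903.0), np.float64(12.6)]
side pin [573.7 229.  241.3]
side none
wrist pin [576.5 231.3 241.3]
wrist 0.55 [array([552.4, 234.7]), np.float64(18945.0), np.float64(-62.5)]
top [array([209.6, 227.8]), np.float64(795.9), np.float64(12.2)] per tilt deg [array([209.9, 227.6]), np.float64(801.9), np.float64(12.4)]
wrist [array([612.2, 106.3]), np.float64(6112.9), np.float64(-71.3)] per tilt deg [array([615.1, 108.3]), np.float64(6218.4), np.float64(-70.3)]
['top', 'wrist'] [17.69 52.15] [-48.3 -28.8 144.1 -27.6]
['top'] [ 8.02 26.36] [-69.  -14.8]
['wrist'] [ 8.96 32.18] [  78.6 -114.7]
17.15
```

View pics/c.png

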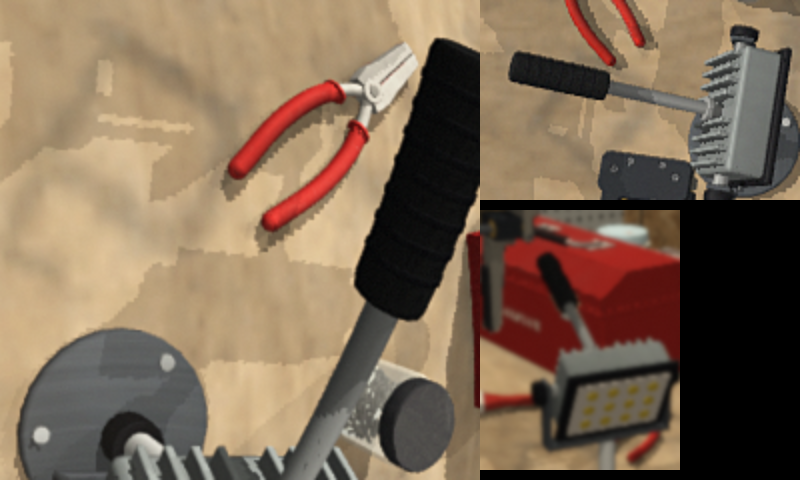

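In the crop the grip is clear in all three views: the wrist view clips it slightly at the right edge, and top and side show it whole. I'll fit the dark grip outline by overlap.

```bash
sed -i '/^obs={}/,$d' fit.py
cat > fit2.py <<'E'
from fit import *
from scipy.optimize import minimize
S=[monitor.observe() for _ in range(1)][0]
piv=np.array([556,96,170.])
def ren(c,x,p=piv):
    im=np.zeros((480,640),np.uint8);h=cv2.convexHull(proj(c,cyl(np.radians(x[0]),np.radians(x[1]),p),S).astype(np.float32))
    cv2.fillConvexPoly(im,np.round(h*256).astype(np.int32),255,cv2.LINE_AA,8);return im/255.
M={}
for c in("top","side","wrist"):
    g=cv2.cvtColor(cv2.imread(f"pics/f_{c}.png"),cv2.COLOR_BGR2GRAY)
    z=cv2.dilate((ren(c,[8,26.5])>0).astype(np.uint8),np.ones((13,13)))
    n,l,st,_=cv2.connectedComponentsWithStats(((g<(60 if c=="top" else 68))&(z>0)).astype(np.uint8))
    M[c]=(l==1+np.argmax(st[1:,4])).astype(float);print(c,M[c].sum(),ren(c,[8,26.5]).sum().round())
    B=cv2.imread(f"pics/f_{c}.png")
for p in(piv,piv+[0,2,0],piv+[2,0,0]):
  for use in(["top","side","wrist"],["top","wrist"],["wrist"],["top","side"]):
    f=lambda x:sum(np.abs(ren(c,x,p)-M[c]).sum()/M[c].sum() for c in use)
    r=minimize(f,[8,26.5],method="Nelder-Mead",options=dict(initial_simplex=[[8,26.5],[10,26.5],[8,29.5]]))
    print(p,use,r.x.round(2),round(r.fun,3))
E
python3 fit2.py
```

```text
top 753.0 880.0
side 878.0 438.0
wrist 5336.0 5879.0
[556.  96. 170.] ['top', 'side', 'wrist'] [ 8.26 27.7 ] 0.87
[556.  96. 170.] ['top', 'wrist'] [ 8.3  27.77] 0.277
[556.  96. 170.] ['wrist'] [10.05 26.29] 0.062
[556.  96. 170.] ['top', 'side'] [ 8.37 25.55] 0.743
[556.  98. 170.] ['top', 'side', 'wrist'] [ 8.24 28.14] 0.879
[556.  98. 170.] ['top', 'wrist'] [ 8.23 28.24] 0.278
[556.  98. 170.] ['wrist'] [ 8.85 27.83] 0.081
[556.  98. 170.] ['top', 'side'] [ 8.73 25.67] 0.747
[558.  96. 170.] ['top', 'side', 'wrist'] [ 7.58 27.64] 0.87
[558.  96. 170.] ['top', 'wrist'] [ 7.46 27.85] 0.277
[558.  96. 170.] ['wrist'] [ 8.97 26.58] 0.064
[558.  96. 170.] ['top', 'side'] [ 7.7  25.57] 0.744
```

Silhouette and point estimates both say about 1° too steep (27.3° against 26.3°), with swivel right. I'll regrip at the same spot and lower the handle slightly.

```bash
python3 -m creep '[[9.19,0,0,4.4,0],[9.19,0,0,4.3,0],[9.19,4.4,2.1,0,0],[9.19,4.4,2.1,0,0],[9.19,4.4,2.1,0,0],[9.19,4.4,2.1,0,0],[9.19,0,0,0,0],[9.19,0,0,0,0]]'
python3 - <<'E'
from h import *
a=[]
for i in range(6): a.append(monitor.observe()["ee_pos"]); cams.capture("top")
print(np.mean(a,0))
avg("wrist",["lamp_grip","lamp_pivot"],4)
E
```

```text
time_s: 17.95
ee_pos: [574.9, 232.4, 317.8]
eef_rot: [[0.136, 0.991, -0.003], [0.991, -0.136, -0.001], [-0.001, -0.003, -1.0]]
ft_force: [-0.0, 0.9, 0.5]
finger_gap: 91.8
gripper_force: 0.0
[574.3658153  232.11052258 320.29677314]
wrist lamp_grip 4 [577.1 231.4 240.3] [1.  1.3 1.1]
wrist lamp_pivot 4 [555.   95.4 172.5] [1.2 0.3 1.6]
```

```bash
python3 -m creep '[[9.19,0.05,0.1,-3,0],[9.19,0,0,-4,0],[9.19,0,0,-3,0],[9.19,0,0,0,0],[2,0,0,0,0],[2,0,0,0,0],[2,0,0,0,0],[2,0,0,0,0],[2,0,0,0,0],[2,0,0,0,0]]' 25
python3 -m creep '[[2,0,0,0,0],[2,0,0,0,0],[2,0,0,0,0],[2,0,0,0,0],[2,0,0,0,0],[2,0,0,0,0],[2,0,0,0,0]]'
python3 -m creep '[[2,0,0.04,-0.1,0],[2,0,0.04,-0.1,0],[2,0,0.05,-0.1,0],[2,0,0,0,0],[2,0,0,0,0]]'
python3 -m creep '[[9.19,0,0,0,0],[9.19,0,0,0,0],[9.19,0,0,0,0],[9.19,0,0,0,0],[9.19,0,0,0,0],[9.19,0,0,0,0],[9.19,0,0,2,0],[9.19,0,0,4,0],[9.19,0,0,4,0],[9.19,0,0,0,0]]'
python3 - <<'E'
from h import *
avg("wrist",["lamp_grip","lamp_pivot"],4)
avg("side",["lamp_grip","lamp_pivot","multimeter_face"],4)
avg("top",["lamp_grip","lamp_pivot","multimeter_face"],4)
cv2.imwrite("pics/t9.png",cams.capture("top"));print(monitor.observe()["time_s"])
E
```

```text
time_s: 19.85
ee_pos: [575.4, 233.3, 220.1]
eef_rot: [[0.136, 0.991, 0.001], [0.991, -0.136, 0.0], [0.0, 0.001, -1.0]]
ft_force: [0.6, 0.4, -0.1]
finger_gap: 46.0
gripper_force: 0.0
time_s: 20.55
ee_pos: [575.3, 233.3, 219.7]
eef_rot: [[0.136, 0.991, 0.0], [0.991, -0.136, 0.0], [0.0, 0.0, -1.0]]
ft_force: [0.5, 0.2, -1.4]
finger_gap: 25.4
gripper_force: 25.0
time_s: 21.05
ee_pos: [575.5, 234.6, 216.9]
eef_rot: [[0.136, 0.991, 0.001], [0.991, -0.136, 0.0], [0.0, 0.001, -1.0]]
ft_force: [0.5, 0.6, 3.2]
finger_gap: 25.8
gripper_force: 25.0
time_s: 22.05
ee_pos: [578.0, 235.2, 324.3]
eef_rot: [[0.136, 0.991, 0.012], [0.991, -0.136, 0.002], [0.004, 0.012, -1.0]]
ft_force: [0.4, 0.6, 0.3]
finger_gap: 91.9
gripper_force: 0.0
wrist lamp_grip 1 [576.9 233.  238.3] [0. 0. 0.]
wrist lamp_pivot 4 [555.8  93.6 171.6] [0.6 1.6 1.7]
side lamp_grip 4 [575.  228.4 237.9] [1.2 0.6 0.5]
side lamp_pivot 4 [554.3  95.9 168. ] [1.2 0.4 1.1]
side multimeter_face 4 [ 516.7 -189.5   28.2] [0.8 0.8 1.9]
top lamp_grip 4 [575.7 236.9 231.9] [ 64.   15.9 100. ]
top lamp_pivot 4 [554.8  97.5 169.5] [0.6 1.6 0.4]
top multimeter_face 4 [ 516.9 -185.7   29.3] [1.4 1.1 0.6]
24.3
```

View pics/t9.png

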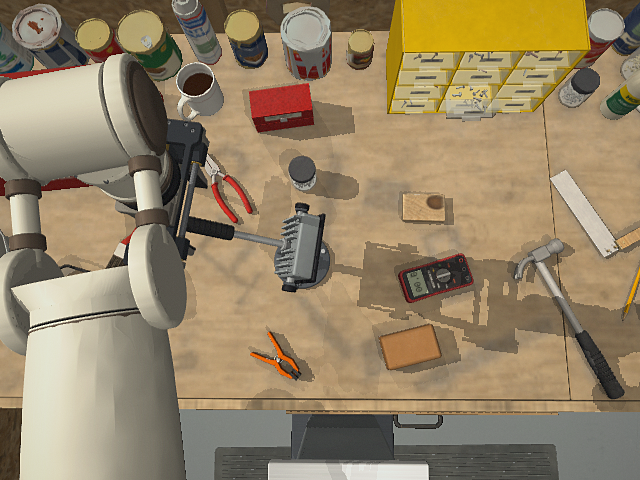

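The picture shows the light turned toward the multimeter at (435,277), with the fingers clear of it. The multimeter, jar, pliers, block and wood are where they started. The grip measures z≈238 mm against a target of 238.6 mm, so I'm handing in.

```bash
python3 -c "
from plant import robot
print(robot.close_job())"
```

```text
the job is handed in; nothing more can be done
None
```

I aimed the work light at the middle of the multimeter's face (about 8° swivel, 26° down), let go, and handed the job in at about 24 s; tilt is only known to about 1° (roughly 10 mm on the face), and nothing else was moved.

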